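Let the shortest tin out of the feeder

TASK

Press down the near-end pad of the rocking lever in the lane that holds the shortest tin, and keep it down until that tin has rolled out under the raised gate into the catch tray; then let go so that the gate swings shut again. Work with the fingertips on that pad only: do not touch the tins or the gates, do not press the other levers, leave the other two tins behind their shut gates, pick nothing up, and leave everything else where it stands.

Things in the scene. Friction and masses are not known exactly. Their poses are not given: they have to be found in the camera images.
- feeder: Fixed three-lane tin feeder of light wood, 345 x 326 mm. Origin on the worktop under the middle press pad; x axis points from the pads (robot's side) along the lanes to the catch tray, y left. Lanes at y = +107, 0, -107 mm (left, middle, right), 102 mm wide inside, walls 69 mm high. Base plate 8 mm thick, x -35 to 310 mm. Lane floors slope down 8 degrees towards +x.
- pivot (a point): Middle of the steel pivot rod that carries all three rocking levers, along the feeder's y, 93 mm above the worktop, at feeder x 90 mm, held by four upright cheeks 104 mm high. Each steel lever has a flat press pad at its near end (90 mm before the rod) and a hanging gate plate at its far end (110 mm beyond).
- tray (a point): Middle of the floor of the open catch tray beyond the gates (feeder x 258 mm, 18 mm above the worktop), divided in line with the lanes, feeder x 212 to 305 mm, walls 47 mm high; a tin let out rolls to its end wall.
- paddle_left (a joint): Angle (rad) of the left rocking lever: 0 = pad up, gate shut (a return spring holds it there); grows as the pad is pressed down, stop at 0.45 (pad centre 37 mm lower, gate edge raised 53 mm). A tin passes under the gate above about 0.32. Pressing takes about 6 N at first and 10 N at the stop; it springs back when let go.
- pad_left (a point): Centre of the top face of the left press pad, a flat steel plate 56 mm (x) by 50 mm (y), 101 mm above the worktop at rest; 90 mm nearer the robot than the pivot. Free space above it. Its axes turn with the lever.
- gate_left (a point): Middle of the lower edge of the left gate, a steel plate 88 mm wide (y), 50 mm high, 4 mm thick, hanging from the far end of the lever across its lane; 44 mm above the worktop when shut.
- paddle_middle (a joint): Angle (rad) of the middle rocking lever: 0 = pad up, gate shut (a return spring holds it there); grows as the pad is pressed down, stop at 0.45 (pad centre 37 mm lower, gate edge raised 53 mm). A tin passes under the gate above about 0.32. Pressing takes about 6 N at first and 10 N at the stop; it springs back when let go.
- pad_middle (a point): Centre of the top face of the middle press pad, a flat steel plate 56 mm (x) by 50 mm (y), 101 mm above the worktop at rest; 90 mm nearer the robot than the pivot. Free space above it. Its axes turn with the lever.
- gate_middle (a point): Middle of the lower edge of the middle gate, a steel plate 88 mm wide (y), 50 mm high, 4 mm thick, hanging from the far end of the lever across its lane; 44 mm above the worktop when shut.
- paddle_right (a joint): Angle (rad) of the right rocking lever: 0 = pad up, gate shut (a return spring holds it there); grows as the pad is pressed down, stop at 0.45 (pad centre 37 mm lower, gate edge raised 53 mm). A tin passes under the gate above about 0.32. Pressing takes about 6 N at first and 10 N at the stop; it springs back when let go.
- pad_right (a point): Centre of the top face of the right press pad, a flat steel plate 56 mm (x) by 50 mm (y), 101 mm above the worktop at rest; 90 mm nearer the robot than the pivot. Free space above it. Its axes turn with the lever.
- gate_right (a point): Middle of the lower edge of the right gate, a steel plate 88 mm wide (y), 50 mm high, 4 mm thick, hanging from the far end of the lever across its lane; 44 mm above the worktop when shut.
- tin_short: Small closed food tin, bare metal ends and a plain paper label, 52 mm diameter, 48 mm long, lying on its side across a lane, resting against a shut gate; loose, it rolls. Origin at its centre, y along its axis. Which tin lies in which lane varies.
- tin_medium: Small closed food tin, bare metal ends and a plain paper label, 52 mm diameter, 72 mm long, lying on its side across a lane, resting against a shut gate; loose, it rolls. Origin at its centre, y along its axis. Which tin lies in which lane varies.
- tin_long: Small closed food tin, bare metal ends and a plain paper label, 52 mm diameter, 96 mm long, lying on its side across a lane, resting against a shut gate; loose, it rolls. Origin at its centre, y along its axis. Which tin lies in which lane varies.
- pepper_pot: Steel pepper pot, 28 mm diameter, 56 mm tall, standing on the feeder's base between the left and middle pads; loose. Origin at the centre of its underside.
- spice_jar: Small spice jar, 28 mm diameter, 58 mm tall, standing on the feeder's base between the middle and right pads; loose. Origin at the centre of its underside.
- mug: White mug, 80 mm diameter, 85 mm tall, on the worktop left of the feeder; loose. Origin at the centre of its underside.
- sponge: Green washing-up sponge block, 100 x 65 x 32 mm, right of the feeder; loose. Origin at the centre of its underside.
- soap_bottle: Clear soap bottle, 52 mm diameter, 140 mm tall, right of the feeder, near its tray; loose. Origin at the centre of its underside.
- jam_jar: Jam jar, 64 mm diameter, 75 mm tall, left of the feeder, near its tray; loose. Origin at the centre of its underside.
- spoon: Wooden spoon, 200 mm long, lying left of the feeder's near end; loose. Origin at the middle of its length on its underside.
Things that resemble listed ones, but are neither listed nor needed, are in the scene too. What is shaped like the tin_short but green or yellow is not meant.

How it is judged:
By the outcome, as a careful person would: the job done as asked, in the order asked, and still so for the second after the job is handed in, with the robot touching nothing.
It also fails if it takes over 32 s, if anything falls off the work surface, if the arm or the gripper's body presses on something with over 40 N, if the wrist force passes 120 N, or if a joint passes its speed limit or range.

ROBOT

A 6-joint arm with a two-finger parallel gripper is mounted at the origin on the work surface. World frame = base frame: x ahead of the robot, y to its left, z up, the work surface at z = 0. Lengths are in m, angles in rad, forces in N, time in s.
With the tool pointing down it reaches from about 0.425 to 0.95 m from the base axis. Payload 3.5 kg.
Tool frame: the origin (TCP) lies between the finger pads; the fingertips stand 19 mm ahead of it and the grasp point (between the pads) is the TCP; z points along the fingers, y is the line along which they close (so a half turn about z gives the same grasp; the last joint's range is limited). The gripper opens to 85 mm and grips with 20 to 120 N. Pads are 22 mm wide; open, the fingers measure 114 mm over their backs; the gripper's body (76 mm by 85 mm) begins 54 mm behind the grasp point. The pads swing forward as they close: fully open they stand 13 mm farther back than shut.
Start: joints at [0.992, 0.286, 1.577, -0, 1.279, -0.15], TCP at [0.281, 0.614, 0.211] pointing down, gripper open.
Joint ranges: [-2.77, 2.77], [-0.9, 2.22], [0.21, 2.48], [-1.53, 4.67], [0.24, 2.81], [-2.84, 2.84]. Speed limits (rad/s): [2.79, 2.79, 3.14, 3.14, 3.14, 3.14].

INTERFACE

Orientations are given as a unit quaternion [x, y, z, w].
In Python, from plant import get_state, cams, ctrl gives the robot as it stands. The module is installed in compiled form; this text tells all that it offers.
- The arm moves only by the tool jog_arm, never from a script. Its argument "deltas" is text: rows parted by semicolons, each of 6 numbers parted by spaces: the shift along the world's x, y, z normalised to -1 to 1, where 1 is 0.02 m, then the turn, a rotation vector about the world's x, y, z normalised to -1 to 1, where 1 is 0.1 rad. In form: x y z ax ay az; .... A call has 1 to 20 rows; each row shifts and turns the commanded pose from where the row before left it; what a row does not reach is not made up. A row lasts 1/8 s, in which the tool goes at most 62.5 mm and 10.7 degrees, less where a joint would pass 70% of its speed; a pose out of reach is approached as far as the arm can. A call with a number of a shift or a turn outside -1 to 1 is refused whole. A call with a gripper value outside its range is refused whole. "gripper" is the opening, from 0 (shut) to 1 (fully open), set as the call begins (left out, the last holds). The fingers move at their own pace and stop on an object; "squeeze" is the grip in N (left out, the last holds). Time passes only in rows, so rows that do not move let the fingers close. It gives the time, the measured TCP pose, the force, the opening and the grip force at its end, in the units of the state.
- get_state(): the state, without advancing time (a new reading comes with each control period).
- cams.read_camera(name): name is "side" or "top" or "wrist"; returns a dict with "color" (480x640x3 uint8, blue, green, red), "vfov" (degrees; the focal length in pixels is half the picture's height over the tangent of half this angle, whatever the lens; pixels are square), "cx", "cy" (the principal point, pixels), "rvec" (rotation vector, rad) and "tvec" (3), from world to camera coordinates, as OpenCV has them. Camera axes: x right, y down, z forward; pixel columns grow to the right and rows downward; lengths in m; the calibration is good to about 2 mm. The wrist camera is an equidistant fisheye: a pixel r from the principal point sees the ray r / f radians off the axis. A picture is of the moment at which its call begins. There is no depth.
- ctrl.sign_off(): hands the job in; it is judged then, once.
The state is a dict: "time": time; "qpos": joint angles; "dq": joint speeds; "joint_efforts": joint torques, N m; "eef_pos": TCP position; "tcp_rot": TCP orientation; "contact_force": force on the tool from outside, world axes, zero at the start; "wrist_torque": the same for the moment, N m; "opening": opening from 0.0 (shut) to 1.0 (fully open); "finger_force": force on a finger pad.
Only numpy, scipy, OpenCV 4.12 (cv2) and the standard library are available. Lean on these libraries where they do the work, as an engineer would, in place of code of your own. Each camera call takes 0.05 s, during which the arm holds its last target. There are 200 camera calls.

## Working session

There is one attempt and no reset: what is moved stays moved. The work goes in short steps, Python scripts to look and compute and a tool call to move; the robot and the scene stay as the last step left them, time stands still between calls to the robot, and variables do not carry over. Pictures are saved under pics/ and viewed, at most 10 in all, crops included, and the job is handed in when it is done.

Besides the shell and the picture viewer there is one more tool, called by a JSON object that holds its "op" and its "data". jog_arm: Moves the arm, as the interface text tells. Its arguments: {"type":"object","properties":{"deltas":{"type":"string"},"gripper":{"type":"number"},"squeeze":{"type":"number"}},"required":["deltas"]}

```bash
mkdir -p pics
cat > h.py <<'E'
import numpy as np,cv2,pickle
from plant import get_state,cams,ctrl
def K(c):
    f=c["color"].shape[0]/2/np.tan(np.radians(c["vfov"])/2)
    return np.array([[f,0,c["cx"]],[0,f,c["cy"]],[0,0,1.]])
def proj(c,P): return cv2.projectPoints(np.array(P,float).reshape(-1,3),np.array(c["rvec"],float),np.array(c["tvec"],float),K(c),None)[0][:,0]
def unproj(c,uv,z):
    R=cv2.Rodrigues(np.array(c["rvec"],float))[0];t=np.array(c["tvec"],float).ravel()
    d=R.T@np.linalg.inv(K(c))@np.array([uv[0],uv[1],1.]);o=-R.T@t
    return o+d*(z-o[2])/d[2]
E
python3 - <<'E'
from h import *
for n in("top","side"):
    c=cams.read_camera(n);pickle.dump(c,open(n+".pkl","wb"));cv2.imwrite(f"pics/{n}0.png",c["color"])
    R=cv2.Rodrigues(np.array(c["rvec"],float))[0];print(n,c["vfov"],-R.T@np.array(c["tvec"]).ravel())
print(get_state())
E
```

```text
top 52.19846075505623 [0.43280971 0.02165235 1.23042959]
side 52.4425817572776 [ 0.31847837 -0.78155029  0.57998209]
{'time': 0.1, 'qpos': array([ 9.91995837e-01,  2.87120446e-01,  1.57803753e+00,  1.50764665e-05,
        1.27862106e+00, -1.50013815e-01]), 'dq': array([ 0.0001101 , -0.00301069, -0.00078482, -0.00051847,  0.00074838,
       -0.00087717]), 'joint_efforts': array([ 5.58216307e-04, -4.07297087e+01, -2.93698847e+01, -1.35006062e-04,
        3.45230292e-03, -2.81318273e-05]), 'eef_pos': array([0.28026397, 0.61335633, 0.20945289]), 'tcp_rot': array([ 2.12756696e-01,  9.77104597e-01, -1.01883290e-03, -3.96350020e-04]), 'contact_force': array([-0.68244418, -0.54934009,  0.08634532]), 'wrist_torque': array([-0.03357332,  0.00908101, -0.0242804 ]), 'finger_force': 0.0, 'opening': 1.0033186614508516}
```

View pics/top0.png

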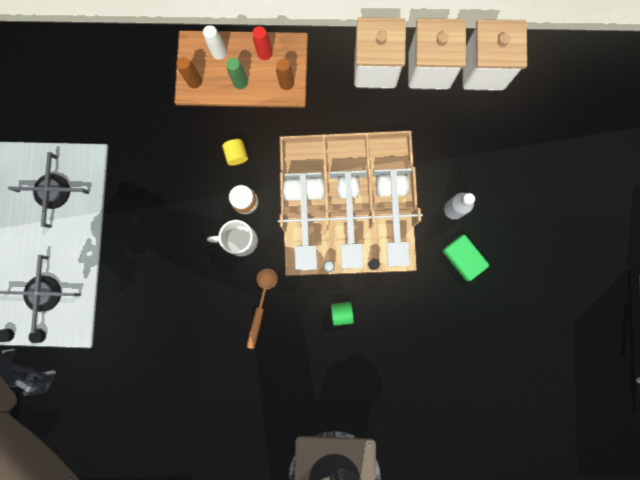

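View pics/side0.png

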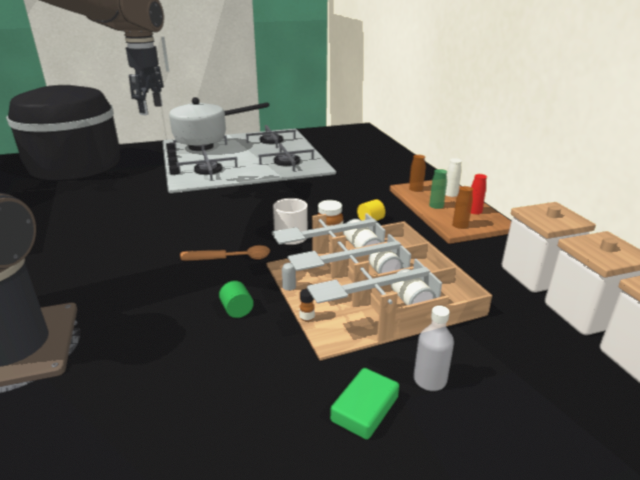

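The top view shows the tins just behind the gates: left at about (304,189), roughly 40 px wide; middle at (348,188), 20 px; right at (393,185), 31 px. The middle one fits tin_short. The green cylinder at (342,314) and the yellow one at (235,152) are decoys. I'll confirm in one crop and fit the feeder pose.

Run:
```python
from h import *
c=pickle.load(open("top.pkl","rb"))
cr=cv2.resize(c["color"][125:280,270:430],None,fx=3.8,fy=3.8,interpolation=cv2.INTER_CUBIC)
cv2.imwrite("pics/crop.png",cr)
pads=[unproj(c,p,.101) for p in[(306,257.5),(352,256),(398,254.5)]]
for p in pads:print(p)
d=pads[0]-pads[2];print(np.hypot(*d[:2]),np.degrees(np.arctan2(-d[0],d[1])))
for x in (285,306,324,338,358,378,409): print(x,unproj(c,(x,188),.055))
```

```text
[0.52115972 0.08064131 0.101     ]
[ 0.52752931 -0.02553433  0.101     ]
[ 0.53387567 -0.13132279  0.101     ]
0.21234518293584806 3.433118344115679
285 [0.69389828 0.13995265 0.055     ]
306 [0.69512952 0.08850297 0.055     ]
324 [0.69618291 0.04448547 0.055     ]
338 [0.69700095 0.01030198 0.055     ]
358 [ 0.6981677  -0.03845234  0.055     ]
378 [ 0.69933221 -0.08711367  0.055     ]
409 [ 0.70113283 -0.16235559  0.055     ]
```

View pics/crop.png

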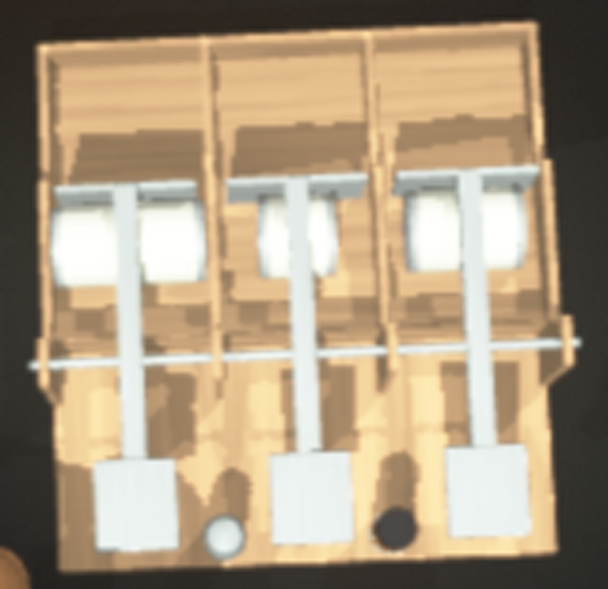

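The crop confirms it. Tin widths are about 150, 75 and 115 px (left, middle, right), so the shortest tin is in the middle lane and its pad is at about (352,256). In world coordinates the pad is at (0.5275, -0.0255, 0.101), with the feeder turned about 3.4°. I'll shut the gripper and move above it.

{"op": "jog_arm", "data": {"deltas": "0.39 -1 0 0 0 0.15;0.39 -1 0 0 0 0.15;0.39 -1 0 0 0 0.15;0.39 -1 0 0 0 0.15;0.39 -1 0 0 0 0.15;0.39 -1 0 0 0 0.15;0.39 -1 0 0 0 0.15;0.39 -1 0 0 0 0.15;0.39 -1 0 0 0 0.15;0.39 -1 0 0 0 0.15;0.39 -1 0 0 0 0.15;0.39 -1 0 0 0 0.15;0.39 -1 0 0 0 0.15;0.39 -1 0 0 0 0.15;0.39 -1 0 0 0 0.15;0.39 -1 0 0 0 0.15;0.39 -1 0 0 0 0.15;0.39 -1 0 0 0 0.15;0.39 -1 0 0 0 0.15;0.39 -1 0 0 0 0.15", "gripper": 0}}

```text
time: 2.6
eef_pos: [0.4364, 0.2131, 0.2102]
tcp_rot: [0.064, 0.998, -0.0, -0.0]
contact_force: [-0.6, -0.1, 0.5]
opening: 0.003
finger_force: 0.0
```

{"op": "jog_arm", "data": {"deltas": "0.39 -1 0 0 0 0.15;0.39 -1 0 0 0 0.15;0.39 -1 0 0 0 0.15;0.39 -1 0 0 0 0.15;0.39 -1 0 0 0 0.15;0.39 -1 0 0 0 0.15;0.39 -1 0 0 0 0.15;0.39 -1 0 0 0 0.15;0.39 -1 0 0 0 0.15;0.39 -1 0 0 0 0.15;0.39 -1 0 0 0 0.15;0.2 -0.9 0 0 0 0.15;0 0 0 0 0 0;0 0 0 0 0 0"}}

```text
time: 4.35
eef_pos: [0.526, -0.0236, 0.2103]
tcp_rot: [-0.026, 1.0, 0.0, -0.0]
contact_force: [0.5, -0.2, 0.2]
opening: -0.001
finger_force: 0.0
```

{"op": "jog_arm", "data": {"deltas": "0 -0.1 -1 0 0 0;0 0 -1 0 0 0;0 0 -1 0 0 0;0 0 -0.6 0 0 0;0 0 0 0 0 0"}}

```text
time: 4.97
eef_pos: [0.5257, -0.0254, 0.1378]
tcp_rot: [-0.026, 1.0, 0.0, -0.001]
contact_force: [1.0, 1.1, 0.4]
opening: -0.001
finger_force: 0.0
```

Run:
```python
from h import *
s=cams.read_camera("side")["color"];w=cams.read_camera("wrist")["color"]
cv2.imwrite("pics/s1.png",np.hstack([cv2.resize(s[150:400,250:510],(416,400)),cv2.resize(w,(384,400))]))
```

```text
(no output)
```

View pics/s1.png

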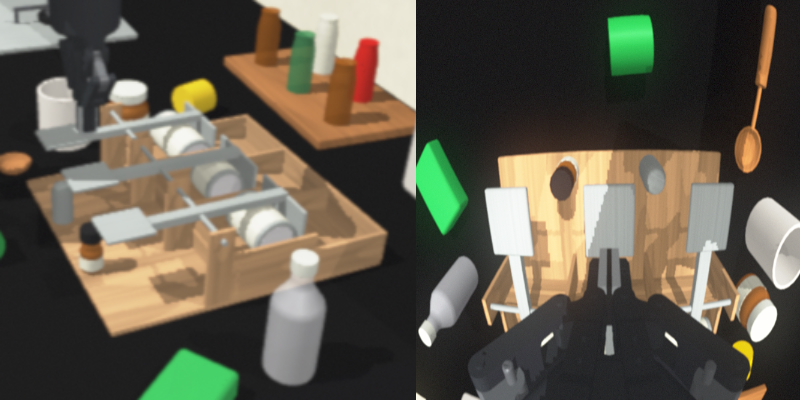

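The wrist view shows the shut fingers over the far edge of the middle pad. The side view shows a gap larger than I expected, with the tip at crop (90,130) and the pad at (90,178). I'll check both by projection.

Run:
```python
from h import *
c=pickle.load(open("side.pkl","rb"))
P=[[.5257,-.0254,.119],[.5257,-.0254,.138],[.5257,-.0254,.158],[.5275,-.0255,.101],[.521,.0806,.101],[.534,-.1313,.101]]
print(proj(c,P),(proj(c,P)-[250,150])*1.6)
```

```text
[[303.45241794 251.23808172]
 [303.30745709 242.36600925]
 [303.15155498 232.82429613]
 [304.52092345 259.35427782]
 [287.37344049 234.20020286]
 [325.168452   289.62580911]] [[ 85.5238687  161.98093075]
 [ 85.29193135 147.78561481]
 [ 85.04248797 132.51887381]
 [ 87.23347752 174.96684451]
 [ 59.79750478 134.72032457]
 [120.2695232  223.40129457]]
```

The pads match the calibration. The dark fingertip is simply lost against the black background. I'll press gradually and watch the force.

{"op": "jog_arm", "data": {"deltas": "0 0 -0.5 0 0 0;0 0 -0.4 0 0 0;0 0 -0.2 0 0 0;0 0 -0.2 0 0 0;0 0 0 0 0 0"}}

```text
time: 5.7
eef_pos: [0.5262, -0.0261, 0.1123]
tcp_rot: [-0.026, 1.0, 0.0, -0.0]
contact_force: [0.0, -0.1, -0.5]
opening: -0.001
finger_force: 0.0
```

There is no contact force at z 0.112, so I'll look.

Run:
```python
from h import *
s=cams.read_camera("side")["color"];w=cams.read_camera("wrist")["color"]
g=cv2.convertScaleAbs(s[170:300,230:400],alpha=1.6,beta=25)
cv2.imwrite("pics/s2.png",np.hstack([cv2.resize(g,(523,400),interpolation=cv2.INTER_CUBIC),cv2.resize(w[180:420,200:420],(270,400))]))
print(get_state()["eef_pos"],get_state()["contact_force"])
```

```text
[ 0.52652805 -0.02615257  0.11282469] [-0.20677824  0.12484287 -0.01470086]
```

View pics/s2.png

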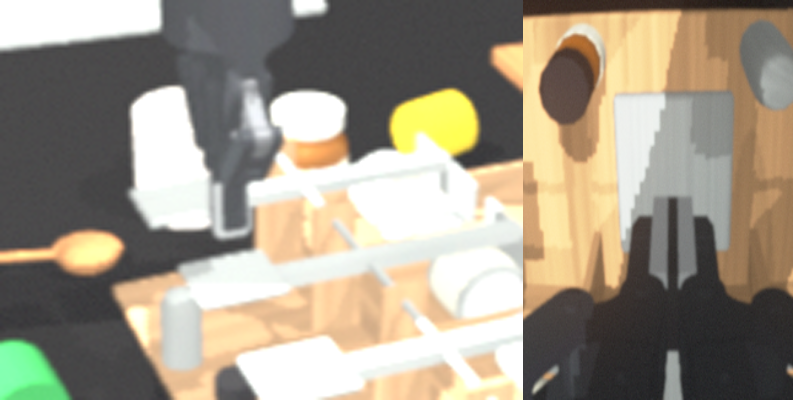

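The side view puts the tip at crop (232,235) and the pad centre at (237,278), so the tip is still about 25 mm above the pad. It lines up laterally in the wrist view. I'll keep going down gently.

{"op": "jog_arm", "data": {"deltas": "0 0 -0.25 0 0 0;0 0 -0.25 0 0 0;0 0 -0.25 0 0 0;0 0 -0.25 0 0 0;0 0 0 0 0 0"}}

```text
time: 6.42
eef_pos: [0.5259, -0.026, 0.092]
tcp_rot: [-0.026, 1.0, 0.0, -0.001]
contact_force: [-0.2, -0.4, 0.4]
opening: -0.001
finger_force: 0.0
```

Run:
```python
from h import *
s=cams.read_camera("side")["color"];w=cams.read_camera("top")["color"]
g=cv2.convertScaleAbs(s[170:300,230:400],alpha=1.6,beta=25)
cv2.imwrite("pics/s3.png",np.hstack([cv2.resize(g,(500,382),interpolation=cv2.INTER_CUBIC),cv2.resize(cv2.convertScaleAbs(w[150:350,280:430],alpha=1.5,beta=25),(287,382))]))
c=pickle.load(open("top.pkl","rb"));print((proj(c,[.526,-.026,.08])-[280,150])*1.91)
```

```text
[[137.12706655 205.11438413]]
```

View pics/s3.png

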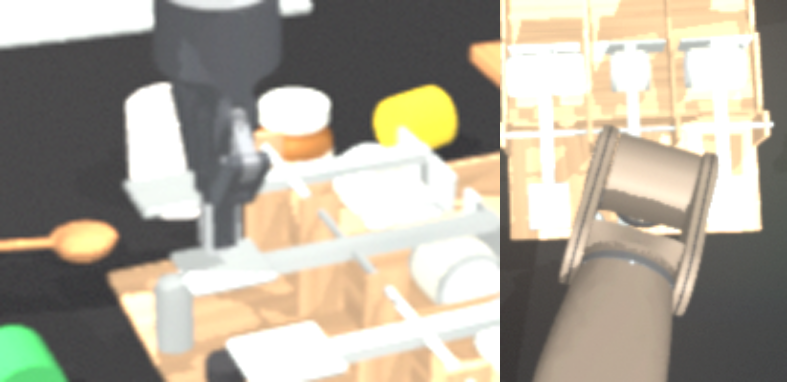

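The tip's bottom edge is at about (222,250) in the crop, still just above the pad, and there is no force. Before going further I'll check with the wrist calibration.

Run:
```python
from h import *
c=cams.read_camera("wrist");cv2.imwrite("pics/w4.png",c["color"])
R=cv2.Rodrigues(np.array(c["rvec"],float))[0];o=-R.T@np.array(c["tvec"],float).ravel()
f=240/np.tan(np.radians(c["vfov"])/2);print("cam",o,"axis",R[2],f,c["cx"],c["cy"],get_state()["eef_pos"])
def pj(P):
    p=R@(np.array(P)-o);th=np.arctan2(np.hypot(p[0],p[1]),p[2]);ph=np.arctan2(p[1],p[0])
    return np.round([c["cx"]+f*th*np.cos(ph),c["cy"]+f*th*np.sin(ph)])
a=np.radians(3.4);ex=np.array([np.cos(a),np.sin(a),0]);ey=np.array([-np.sin(a),np.cos(a),0]);m=np.array([.5275,-.0255,.101])
for sx in(-1,1):
  for sy in(-1,1): print("pad",sx,sy,pj(m+.028*sx*ex+.025*sy*ey))
e=get_state()["eef_pos"]
for d in(-.04,-.02,0,.019):print("tool",d,pj(e-[0,0,d]))
```

```text
cam [ 0.44138927 -0.03011405  0.25484524] axis [ 0.32773805  0.01640927 -0.94462612] 371.64829954431775 321.6247093216319 240.42099974794544 [ 0.52655332 -0.0261649   0.09284225]
pad -1 -1 [266. 251.]
pad -1 1 [378. 250.]
pad 1 -1 [274. 353.]
pad 1 1 [372. 353.]
tool -0.04 [321. 343.]
tool -0.02 [321. 317.]
tool 0 [321. 296.]
tool 0.019 [321. 280.]
```

View pics/w4.png

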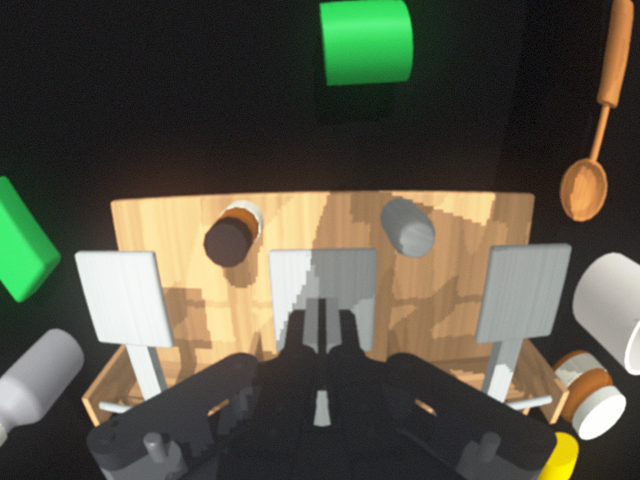

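The wrist picture shows the middle pad at (270–376, 249–352), exactly where predicted, so the pose is right and the pad is unpressed. The tip is at about row 298, which means the real fingertips sit about 18 mm behind the TCP. Contact should come at TCP z of about 0.083.

{"op": "jog_arm", "data": {"deltas": "0 0 -0.2 0 0 0;0 0 -0.2 0 0 0;0 0 -0.2 0 0 0;0 0 -0.15 0 0 0;0 0 0 0 0 0"}}

```text
time: 7.2
eef_pos: [0.5262, -0.0261, 0.0782]
tcp_rot: [-0.026, 1.0, 0.0, -0.001]
contact_force: [-3.6, 0.1, 5.8]
opening: 0.002
finger_force: 2.8
```

Contact at 6 N. Now pressing down.

{"op": "jog_arm", "data": {"deltas": "0 0 -0.3 0 0 0;0 0 -0.3 0 0 0;0 0 -0.3 0 0 0;0 0 -0.2 0 0 0;0 0 0 0 0 0"}}

```text
time: 7.82
eef_pos: [0.5277, -0.0261, 0.057]
tcp_rot: [-0.026, 1.0, -0.0, 0.001]
contact_force: [-1.0, 1.7, 5.7]
opening: 0.001
finger_force: 2.6
```

{"op": "jog_arm", "data": {"deltas": "0 0 -0.15 0 0 0;0 0 -0.15 0 0 0;0 0 0 0 0 0;0 0 0 0 0 0;0 0 0 0 0 0;0 0 0 0 0 0;0 0 0 0 0 0;0 0 0 0 0 0;0 0 0 0 0 0;0 0 0 0 0 0"}}

```text
time: 9.07
eef_pos: [0.5287, -0.0261, 0.0522]
tcp_rot: [-0.025, 1.0, -0.0, 0.002]
contact_force: [-1.4, 2.3, 8.5]
opening: -0.003
finger_force: 4.4
```

Run:
```python
from h import *
s=cams.read_camera("side")["color"];w=cams.read_camera("top")["color"]
cv2.imwrite("pics/s5.png",np.hstack([cv2.resize(s[170:340,250:500],(515,350)),cv2.resize(w[120:300,270:420],(285,350))]))
```

```text
(no output)
```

View pics/s5.png

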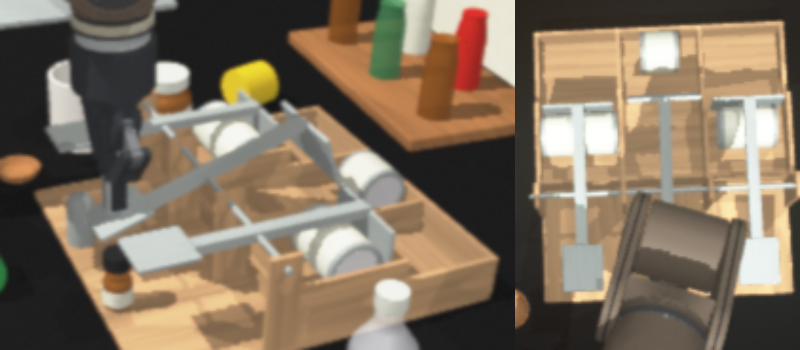

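The middle tin has rolled out to the tray's end wall at (660,50) in the crop. The other two tins are still behind their shut gates. I'll let go by rising straight up.

{"op": "jog_arm", "data": {"deltas": "0 0 0.3 0 0 0;0 0 0.3 0 0 0;0 0 0.3 0 0 0;0 0 0.3 0 0 0;0 0 0.4 0 0 0;0 0 0.6 0 0 0;0 0 1 0 0 0;0 0 1 0 0 0;0 0 1 0 0 0;0 0 1 0 0 0;0 0 0 0 0 0;0 0 0 0 0 0;0 0 0 0 0 0;0 0 0 0 0 0"}}

```text
time: 10.92
eef_pos: [0.5259, -0.026, 0.1728]
tcp_rot: [-0.026, 1.0, 0.0, -0.001]
contact_force: [-0.1, -0.3, -0.7]
opening: -0.003
finger_force: 0.0
```

Run:
```python
from h import *
s=cams.read_camera("side")["color"];w=cams.read_camera("top")["color"]
cv2.imwrite("pics/s6.png",np.hstack([cv2.resize(s[170:340,250:500],(515,350)),cv2.resize(w[120:300,270:420],(285,350))]))
```

```text
(no output)
```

View pics/s6.png

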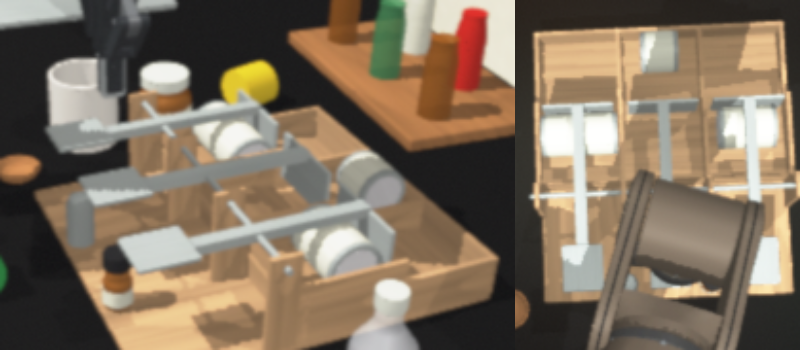

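The middle lever is level again, its gate is shut and its tin is in the tray. The other two tins and the pots are where they stood, and the arm is clear.

```bash
python3 -c "
from plant import ctrl;print(ctrl.sign_off())"
```

```text
the job is handed in; nothing more can be done
None
```

The job is handed in: I pressed the middle pad, the shortest tin rolled out into the catch tray, its gate swung shut again, and nothing else appears to have moved.

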